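# Turn the tea carousel so that the green tea is at the front

## Robot

A 6-joint arm with a two-finger parallel gripper is mounted at the origin on the work surface. World frame = base frame: x ahead of the robot, y to its left, z up, the work surface at z = 0. Lengths are in mm, angles in rad, forces in N, time in s.
With the tool pointing down it reaches from about 350 to 775 mm from the base axis. Payload 7.3 kg.
Tool frame: the origin (TCP) lies midway between the tips of the shut fingers; the grasp point (between the pads) lies 19 mm behind it; z points along the fingers, y is the direction in which the jaws open and shut (so a half turn about z gives the same grasp; the last joint's range is limited). The gripper opens to 92 mm and grips with 3 to 60 N. Pads are 19 mm wide; open, the fingers measure 130 mm over their backs; the gripper's body (75 mm by 190 mm) begins 47 mm behind the grasp point.
Start: joints at [-1.285, 0.342, 1.524, -0, 1.275, -0.146], TCP at [219.74, -476.822, 226.741] pointing down, gripper open.
Joint ranges: [-2.53, 2.53], [-0.77, 2.02], [0.04, 2.7], [-1, 4.14], [0.28, 2.66], [-3.11, 3.11]. Speed limits (rad/s): [2.57, 2.57, 3.14, 3.14, 3.14, 3.14].

## Interface

Orientations are given as [roll, pitch, yaw] about the fixed x, y, z axes, in that order (R = Rz(yaw) Ry(pitch) Rx(roll)).
In Python, from plant import sensors, imaging, ticket gives the robot as it stands. The module is installed in compiled form; this text tells all that it offers.
- The arm moves only by the tool arm_command, never from a script. Its argument "increments" is one flat list of numbers, 5 for each row, row after row: the closure, from 0 (fully open) to 1 (shut), then the shift along the tool's x, y, z in mm, then the turn about the tool's z in degrees. In form: [hand, dx, dy, dz, spin, hand, dx, dy, dz, spin, ...]. A call has 1 to 20 rows; each row is the pose to reach, as a shift and turn from the pose commanded when the call began, along the tool's axes at that moment; what a row does not reach only later rows make up. A row lasts 1/8 s, in which the tool goes at most 62.5 mm and 10.7 degrees, less where a joint would pass 70% of its speed; a pose out of reach is approached as far as the arm can. A call with a gripper value outside its range is refused whole. The fingers move at their own pace and stop on an object; the grip force is fixed at half the most. Time passes only in rows, so rows that repeat a pose let the fingers close. It gives the time, the measured TCP pose, the force and the opening at its end, in the units of the state.
- sensors.get_obs(): the state, without advancing time (a new reading comes with each control period).
- imaging.capture(name): name is "side" or "top"; returns the picture (400x640x3 uint8, blue, green, red); there is no depth.
- imaging.calibration(name): a dict with "fx", "fy", "cx", "cy" (pixels), "world_to_cam" (4x4, takes a point from world to camera coordinates). Camera axes: x right, y down, z forward; pixel columns grow to the right and rows downward; lengths in mm; the calibration is good to about 2 mm. A picture is of the moment at which its call begins. calibration takes no time and is no camera call.
- ticket.close_job(): hands the job in, once; it reports no verdict.
The state is a dict: "time": time; "joint_positions": joint angles; "dq": joint speeds; "tau": joint torques, N m; "tool_pos": TCP position; "tcp_rot": TCP orientation; "contact_force": force on the tool from outside, world axes, zero at the start; "moment": the same for the moment, N m; "grip_width": finger opening in mm.
Only numpy, scipy, OpenCV 4.12 (cv2) and the standard library are available. Lean on these libraries where they do the work, as an engineer would, in place of code of your own. Each camera call takes 0.05 s, during which the arm holds its last target. There are 200 camera calls.

## Task

Make the tea corner ready for a guest who drinks green tea: with the fingertips, gently push the carousel round by the pegs on its rim until the green caddy stands squarely at the blue pointer, then take the hand away with the carousel at rest. Leave the four containers standing in their places on the carousel without touching them, and do not shift the mugs, tumbler, ice bucket and dish around it.

Things in the scene. Friction and masses are not known exactly. Their poses are not given: they have to be found in the camera images.
- base: The carousel's fixed base plate: white, round, 380 mm across, 12 mm thick, lying on the sideboard. Origin: centre of its underside, on the carousel's turning axis. Its own -x axis points from the turning axis to the blue pointer (the carousel's front).
- pointer (a point): Middle of the flat top of the blue pointer, a small arrow-shaped post fixed on the base plate just outside the turning disc, 35 mm long and 19 mm wide, its tip towards the axis, its top 46 mm above the sideboard (6 mm above the disc's top). The point lies 170 mm from the turning axis. It never moves during the job and marks the front of the carousel.
- carousel (a joint): Turn of the carousel's disc since the start, rad, growing anticlockwise seen from above; 0 at the start, free to turn nearly two full turns either way. It turns about a vertical axis through the base's origin, with a light drag of about 0.15 N m (some 1.2 N at a peg), no spring and no clicks: it stops within a few degrees when the push stops. The disc is light wood, 280 mm across, 16 mm thick, its top 40 mm above the sideboard.
- peg0 (a point): Top centre of turning peg 0: one of four upright black round pegs near the rim of the disc, fixed to it, 14 mm thick, 50 mm tall (from 40 to 90 mm above the sideboard), 126 mm from the turning axis, a quarter turn apart, each half-way between two of the standing places. Push it sideways along the rim to turn the disc.
- peg1 (a point): Top centre of turning peg 1: one of four upright black round pegs near the rim of the disc, fixed to it, 14 mm thick, 50 mm tall (from 40 to 90 mm above the sideboard), 126 mm from the turning axis, a quarter turn apart, each half-way between two of the standing places. Push it sideways along the rim to turn the disc.
- peg2 (a point): Top centre of turning peg 2: one of four upright black round pegs near the rim of the disc, fixed to it, 14 mm thick, 50 mm tall (from 40 to 90 mm above the sideboard), 126 mm from the turning axis, a quarter turn apart, each half-way between two of the standing places. Push it sideways along the rim to turn the disc.
- peg3 (a point): Top centre of turning peg 3: one of four upright black round pegs near the rim of the disc, fixed to it, 14 mm thick, 50 mm tall (from 40 to 90 mm above the sideboard), 126 mm from the turning axis, a quarter turn apart, each half-way between two of the standing places. Push it sideways along the rim to turn the disc.
- place0 (a point): Middle of standing place 0 on the disc's top, marked by a 66 mm square cork pad, 84 mm from the turning axis, a quarter turn apart; one of the four containers stands on each.
- place1 (a point): Middle of standing place 1 on the disc's top, marked by a 66 mm square cork pad, 84 mm from the turning axis, a quarter turn apart; one of the four containers stands on each.
- place2 (a point): Middle of standing place 2 on the disc's top, marked by a 66 mm square cork pad, 84 mm from the turning axis, a quarter turn apart; one of the four containers stands on each.
- place3 (a point): Middle of standing place 3 on the disc's top, marked by a 66 mm square cork pad, 84 mm from the turning axis, a quarter turn apart; one of the four containers stands on each.
- green_tea_mid (a point): The green tea caddy: square green box 58 x 58 mm, 52 mm tall plus a steel knob of 8 mm, loose, 0.15 to 0.3 kg, standing on one of the four places of the disc. The point is on its centre line, 26 mm above its underside (66 mm above the sideboard).
- red_tea_mid (a point): A caddy of the same shape in red, loose on another place. Point: its centre, 26 mm up.
- coffee_mid (a point): Round amber coffee jar with steel lid, 58 mm across and 58 mm tall, loose on another place. Point: its centre line, 26 mm up.
- sugar_mid (a point): Round white lidded sugar pot, 60 mm across and 60 mm tall, loose on another place. Point: its centre line, 26 mm up.
- mug_a: White lidded mug, 86 mm across and 102 mm tall, handle on its own +y side reaching 71 mm from its axis, on the white tray at the left. Origin: centre of the underside.
- mug_b: A second such mug beside it. Origin: centre of the underside.
- tumbler: Clear glass tumbler standing upside down, 74 mm across and 90 mm tall, at the left. Origin: centre of its mouth, on the sideboard.
- ice_bucket: Clear glass ice bucket, 130 mm across and 125 mm tall, with a lowered steel handle, on the white tray at the right. Origin: centre of the underside.
- bag_dish: White square dish for used tea bags, 85 x 85 x 35 mm, on the same tray at the right. Origin: centre of the underside.

How it is judged:
By the outcome, as a careful person would: the job done as asked, in the order asked, and still so for the second after the job is handed in, with the robot touching nothing.
It also fails if it takes over 67 s, if anything falls off the work surface, if the arm or the gripper's body presses on something with over 40 N, if the wrist force passes 120 N, or if a joint passes its speed limit or range.

## Working session

There is one attempt and no reset: what is moved stays moved. The work goes in short steps, Python scripts to look and compute and a tool call to move; the robot and the scene stay as the last step left them, time stands still between calls to the robot, and variables do not carry over. Pictures are saved under pics/ and viewed, about 8 in all and at most 12, crops included, and the job is handed in when it is done.

Besides the shell and the picture viewer there is one more tool, called after "Call:" in YAML: its name, and indented under it one key for each argument. arm_command: Moves the arm, as the interface text tells. Its arguments: {"type":"object","properties":{"increments":{"type":"array","items":{"type":"number"}}},"required":["increments"]}

```bash
mkdir -p pics; python3 - <<'E'
from plant import sensors, imaging
import cv2
for n in("top","side"):
    cv2.imwrite(f"pics/{n}0.png",imaging.capture(n)); c=imaging.calibration(n); print(n,c)
print(sensors.get_obs())
E
```

```text
top {'fx': 386.63053977697075, 'fy': 386.63053977697075, 'cx': 318.13680840382335, 'cy': 199.7737333056055, 'world_to_cam': array([[-2.40239328e-02, -9.99710477e-01, -1.34652595e-03,
         6.48830607e+00],
       [-9.96123668e-01,  2.40517035e-02, -8.46117856e-02,
         5.35472000e+02],
       [ 8.46196747e-02, -6.91401474e-04, -9.96413083e-01,
         1.01560178e+03],
       [ 0.00000000e+00,  0.00000000e+00,  0.00000000e+00,
         1.00000000e+00]])}
side {'fx': 373.95761214397413, 'fy': 373.95761214397413, 'cx': 317.50419122725447, 'cy': 205.32340366079802, 'world_to_cam': array([[-9.04987627e-01, -4.25144764e-01, -1.57900232e-02,
         4.45392378e+02],
       [-2.79240137e-01,  6.21589006e-01, -7.31882540e-01,
         2.18121778e+02],
       [ 3.20970935e-01, -6.57935435e-01, -6.81247842e-01,
         8.17158771e+02],
       [ 0.00000000e+00,  0.00000000e+00,  0.00000000e+00,
         1.00000000e+00]])}
{'time': 0.1, 'joint_positions': array([-1.28500402e+00,  3.42662777e-01,  1.52488185e+00, -4.57652377e-05,
        1.27537690e+00, -1.45972652e-01]), 'dq': array([-0.00047012, -0.00183807, -0.00031831, -0.00160902, -0.00079454,
       -0.00017196]), 'tau': array([ 2.14478932e-03, -4.32005739e+01, -2.44694620e+01,  7.19344709e-02,
        5.26243402e-02, -5.62675666e-05]), 'tool_pos': array([ 219.62278143, -476.48123308,  226.12323455]), 'tcp_rot': array([-3.14027154e+00, -1.49991988e-04,  4.31778213e-01]), 'contact_force': array([ 0.10983082, -0.4605342 , -0.55664496]), 'moment': array([-0.05566126,  0.02812003, -0.04985834]), 'grip_width': 91.2073605926789}
```

View pics/top0.png

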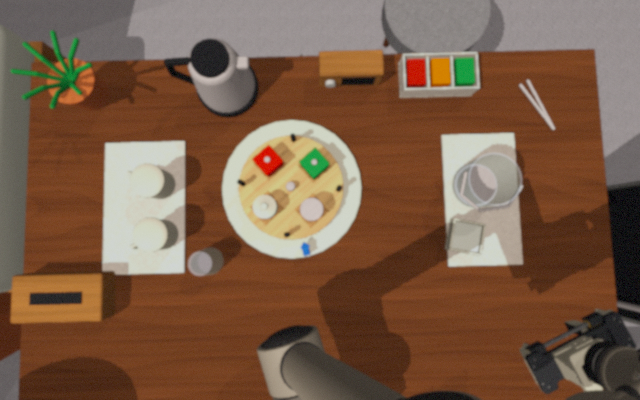

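View pics/side0.png

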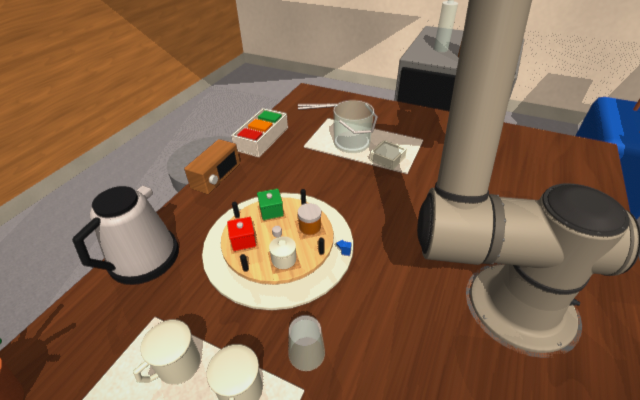

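The top view shows the carousel's centre near (291,189), the green caddy at (314,163) and the blue pointer at (306,249). The pegs are at about (293,137), (241,183), (339,188) and (289,233). Next I'll turn these into world positions and view an enlarged crop.

```bash
cat > h.py <<'E'
import numpy as np, cv2
from plant import sensors, imaging, ticket
def bp(n,u,v,z):
    c=imaging.calibration(n);M=c["world_to_cam"];R=M[:3,:3];o=-R.T@M[:3,3]
    d=R.T@np.array([(u-c["cx"])/c["fx"],(v-c["cy"])/c["fy"],1]);return (o+d*(z-o[2])/d[2])[:2]
def proj(n,p):
    c=imaging.calibration(n);M=c["world_to_cam"];q=M[:3,:3]@np.asarray(p,float)+M[:3,3]
    return c["fx"]*q[0]/q[2]+c["cx"],c["fy"]*q[1]/q[2]+c["cy"]
def blobs(mask,roi,mn=4):
    x0,y0,x1,y1=roi;n,l,s,ce=cv2.connectedComponentsWithStats(mask[y0:y1,x0:x1].astype(np.uint8))
    return [(ce[i]+[x0,y0],s[i,4],s[i,:4]+[x0,y0,0,0]) for i in range(1,n) if s[i,4]>=mn]
E
python3 - <<'E'
from h import *
im=cv2.imread("pics/top0.png"); h=cv2.cvtColor(im,cv2.COLOR_BGR2HSV); roi=(220,115,365,262)
H,S,V=h[...,0],h[...,1],h[...,2]
for nm,m,z in (("green",(H>45)&(H<80)&(S>120),92),("red",((H<8)|(H>172))&(S>150)&(V>90),92),("blue",(H>95)&(H<125)&(S>120),46),("black",V<50,70)):
    for c,a,b in blobs(m,roi): print(nm,c.round(1),a,b,bp("top",*c,z).round(1))
m=((S<60)&(V>150)).astype(np.uint8)
b=max(cv2.findContours(m,0,1)[0],key=lambda c:cv2.contourArea(c) if 220<c[:,0,0].mean()<365 else 0)
e=cv2.fitEllipse(cv2.convexHull(b));print(e,bp("top",*e[0],12), cv2.boundingRect(b))
cv2.imwrite("pics/crop0.png",cv2.resize(im[112:267,212:372],None,fx=5,fy=5,interpolation=cv2.INTER_CUBIC)[:600*2][:775])
c=cv2.imread("pics/crop0.png");cv2.imwrite("pics/crop0.png",cv2.resize(c,(600,581)))
E
```

```text
green [314.1 163.1] 449 [300 149  29  29] [622.8   1.6]
red [268.4 160.9] 467 [254 146  29  30] [631.2 116.8]
blue [305.3 248.7] 58 [302 244   7  11] [406.9  30. ]
black [228.  115.2] 20 [220 115  17   2] [758.9 223.7]
black [292.9 137.4] 7 [292 136   3   4] [695.6  55.4]
black [241.7 182.8] 6 [240 182   4   3] [579.9 189.3]
((291.19140625, 188.8153533935547), (138.65248107910156, 139.854736328125), 68.26542663574219) [568.05709486  66.13811308] (222, 120, 140, 139)
```

View pics/crop0.png

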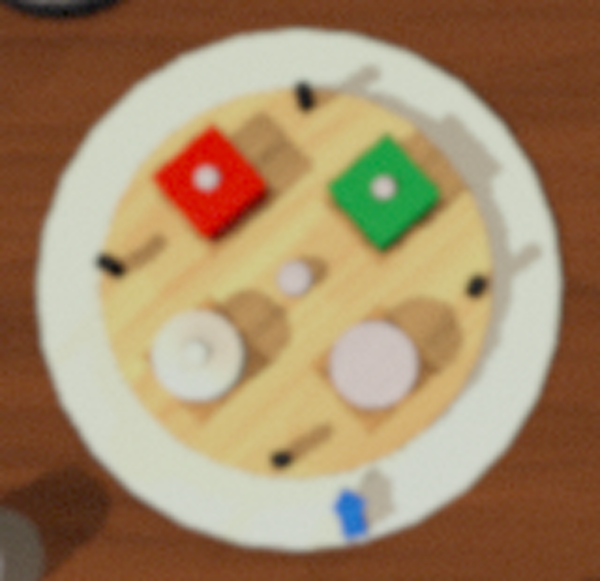

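The crop confirms the layout: green is upper right, the pointer is below at crop (352,514), and the pegs sit at crop (305,97), (110,265), (477,286) and (281,459). Green needs about 118° clockwise. My plan is to straddle the near peg with the fingers partly open and carry it along the arc. First I'll refine the angles.

```bash
python3 - <<'E'
from h import *
from scipy.optimize import least_squares
px=np.array([[305,97],[110,265],[477,286],[281,459]])/3.748+[212,112]
P=np.array([bp("top",*p,70) for p in px]); print(P.round(1),P.mean(0))
G=bp("top",314.1,163.1,92);R=bp("top",268.4,160.9,92);B=bp("top",305.3,248.7,46)
k=[1,2,0,3]; # sort by angle
def res(p):
    c,a=p[:2],p[2]; r=[]
    an=np.arctan2(*(P-c).T[::-1]); 
    for q,i in zip(P,an):
        t=a+np.pi/4+np.round((i-a-np.pi/4)/(np.pi/2))*np.pi/2; r+=list(q-c-126*np.array([np.cos(t),np.sin(t)]))
    for q,t in((G,a),(R,a+np.pi/2)): r+=list(q-c-84*np.array([np.cos(t),np.sin(t)]))
    return r
s=least_squares(res,[568,66,-.86]);c=s.x[:2];print(s.x,np.degrees(s.x[2]),np.abs(s.fun).max())
for cc in(c,np.array([568.,66.1])):
    b=np.degrees(np.arctan2(*(B-cc)[::-1]));print("ptr",b,np.hypot(*(B-cc)),"green",np.degrees(np.arctan2(*(G-cc)[::-1])))
im=cv2.imread("pics/side0.png");h=cv2.cvtColor(im,cv2.COLOR_BGR2HSV);H,S,V=h[...,0],h[...,1],h[...,2]
for cc,ar,bb in blobs((H>95)&(H<125)&(S>120),(320,220,370,270)): q=bp("side",*cc,42);print("side ptr",cc,ar,q,np.degrees(np.arctan2(*(q-c)[::-1])))
E
```

```text
[[694.4  54.1]
 [580.3 190.1]
 [559.7 -61.4]
 [444.8  75. ]] [569.79572823  64.44792679]
[569.12919246  64.3506825   -0.86765875] -49.7131844843214 1.9996198672197352
ptr -168.0521771975432 165.91811760481156 green -49.47087887665896
ptr -167.37746535631933 165.1869858878908 green -49.65944245413823
side ptr [344.37062937 246.74825175] 143 [402.52259525  38.41791652] -171.1527512956464
```

Call:
arm_command:
  increments: [0.65,54,-51,10,-10,0.65,108,-102,20,-20,0.65,162,-154,30,-30,0.65,215,-205,40,-40,0.65,269,-256,50,-50,0.65,323,-307,60,-60,0.65,377,-358,70,-70,0.65,431,-410,70,-80,0.65,431,-410,70,-90,0.65,431,-410,70,-100,0.65,431,-410,70,-110,0.65,431,-410,70,-120,0.65,431,-410,70,-130,0.65,431,-410,70,-140,0.65,431,-410,70,-150.6,0.65,431,-410,70,-150.6,0.65,431,-410,70,-150.6]

```text
time: 2.22
tool_pos: [439.5, 75.9, 156.6]
tcp_rot: [-3.142, -0.0, 3.057]
contact_force: [-0.5, 0.2, -0.5]
grip_width: 32.0
```

```bash
python3 - <<'E'
from h import *
o=sensors.get_obs();print(o["time"],o["tool_pos"],np.degrees(o["tcp_rot"]),o["grip_width"],o["joint_positions"])
for n,w in(("top",(212,112,372,267)),("side",(180,140,390,310))):
    im=imaging.capture(n);x0,y0,x1,y1=w;cv2.imwrite(f"pics/{n}1.png",cv2.resize(im[y0:y1,x0:x1],None,fx=3,fy=3,interpolation=2))
E
```

```text
2.225 [439.484966    75.9360432  156.55885515] [-1.79996085e+02 -1.80695485e-02  1.75132770e+02] 32.0390249977234 [-1.02563117e-03  2.76138838e-01  1.83543160e+00 -4.85701484e-05
  1.03034220e+00 -1.48684778e+00]
```

View pics/side1.png

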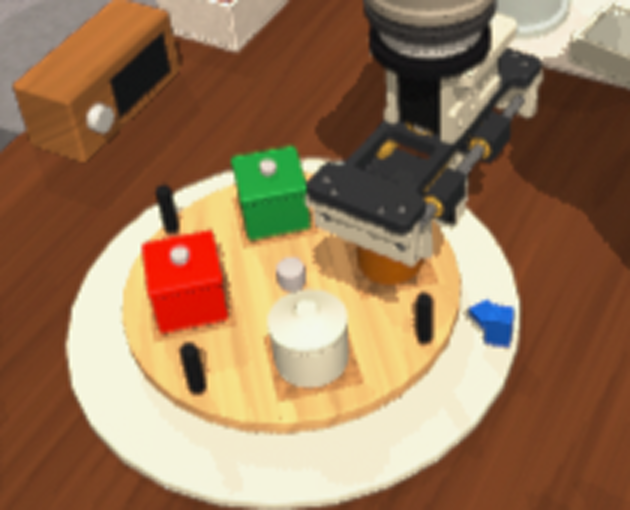

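The side view shows the hand hanging above the front peg, which is at crop (424,318). Green, red, sugar and coffee are all standing. I'll check where the TCP and the finger corners project to before going down.

```bash
python3 - <<'E'
from h import *
im=cv2.imread("pics/side1.png");t=cv2.imread("pics/top1.png")
a=np.radians(175.1);X=np.array([np.cos(a),np.sin(a),0]);Y=np.array([np.sin(a),-np.cos(a),0]);T=np.array([439.5,75.9,156.6])
for n,i,o in(("side",im,(180,140)),("top",t,(212,112))):
    for s in(-1,1):
        for x in(-9.5,9.5):
            for y in(16,35):
                for z in(0,66):
                    u,v=proj(n,T+X*x+Y*y*s+[0,0,z]);cv2.circle(i,(int((u-o[0])*3),int((v-o[1])*3)),3,(255,0,255) if z==0 else (255,255,0),-1)
cv2.imwrite("pics/mix1.png",cv2.resize(np.hstack([im[:465],t]),None,fx=.7,fy=.7))
E
```

```text
(no output)
```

View pics/mix1.png

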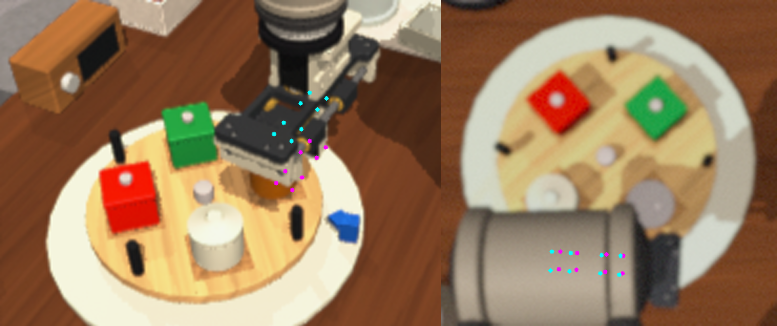

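```bash
python3 - <<'E'
from h import *
im=imaging.capture("side");x0,y0,x1,y1=270,120,380,230
k=6;i=cv2.resize(im[y0:y1,x0:x1],None,fx=k,fy=k,interpolation=2)
a=np.radians(175.1);X=np.array([np.cos(a),np.sin(a),0]);Y=np.array([np.sin(a),-np.cos(a),0]);T=np.array([439.5,75.9,156.6])
def box(xs,ys,zs,col):
    P=[T+X*x+Y*y+[0,0,z] for z in zs for x,y in((xs[0],ys[0]),(xs[1],ys[0]),(xs[1],ys[1]),(xs[0],ys[1]))]
    q=[tuple(int(w) for w in (np.array(proj("side",p))-(x0,y0))*k) for p in P]
    for j in range(4):
        for A,B in((j,(j+1)%4),(4+j,4+(j+1)%4),(j,j+4)): cv2.line(i,q[A],q[B],col,1)
box((-9.5,9.5),(16,35),(0,66),(255,0,255));box((-9.5,9.5),(-35,-16),(0,66),(255,0,255))
box((-37.5,37.5),(-95,95),(66,100),(255,255,0))
cv2.imwrite("pics/z1.png",i[:600])
E
```

```text
(no output)
```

View pics/z1.png

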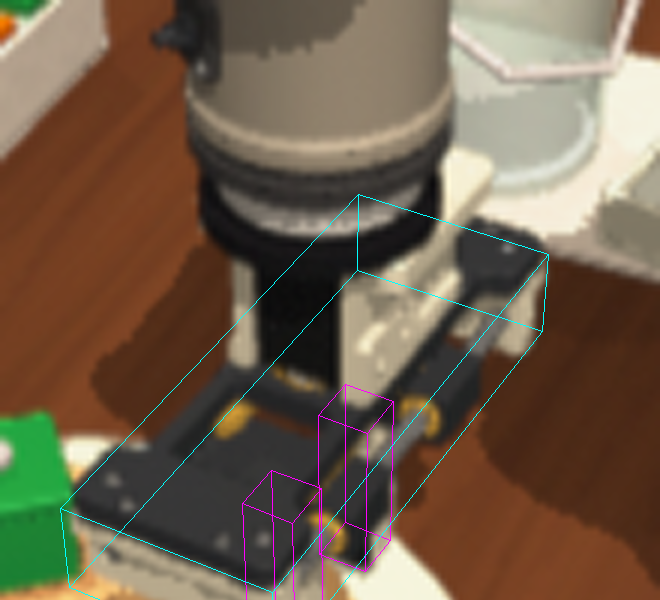

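The black and white bar matches the gripper body's outline (190 × 75 mm), and the fingers hang hidden behind its near end. With the TCP at z = 62 the body would clear the containers by about 28 mm, so I'll go down.

Call:
arm_command:
  increments: [0.65,0,0,25,0,0.65,0,0,50,0,0.65,0,0,62,0,0.65,0,0,70,0,0.65,0,0,78,0,0.65,0,0,86,0,0.65,0,0,94,0,0.65,0,0,94,0]

```text
time: 3.38
tool_pos: [439.2, 75.9, 62.2]
tcp_rot: [-3.141, -0.001, 3.06]
contact_force: [0.3, -0.3, 0.2]
grip_width: 31.6
```

```bash
python3 - <<'E'
from h import *
c=np.array([569,65.]);r=130;a0=np.radians(175.3);n=np.radians
# arc: tool origin ahead/behind not needed: rotate tool pose about c by -phi; in tool axes (x radial out, y=cw tangential)
for ph in range(0,126,6):
    p=n(ph); print(ph,"dx %.1f dy %.1f"%(r*(np.cos(p)-1),r*np.sin(p)),end="; ")
E
```

```text
0 dx 0.0 dy 0.0; 6 dx -0.7 dy 13.6; 12 dx -2.8 dy 27.0; 18 dx -6.4 dy 40.2; 24 dx -11.2 dy 52.9; 30 dx -17.4 dy 65.0; 36 dx -24.8 dy 76.4; 42 dx -33.4 dy 87.0; 48 dx -43.0 dy 96.6; 54 dx -53.6 dy 105.2; 60 dx -65.0 dy 112.6; 66 dx -77.1 dy 118.8; 72 dx -89.8 dy 123.6; 78 dx -103.0 dy 127.2; 84 dx -116.4 dy 129.3; 90 dx -130.0 dy 130.0; 96 dx -143.6 dy 129.3; 102 dx -157.0 dy 127.2; 108 dx -170.2 dy 123.6; 114 dx -182.9 dy 118.8; 120 dx -195.0 dy 112.6;
```

Call:
arm_command:
  increments: [0.65,-0.1,4.5,0,2,0.65,-0.3,7,0,3,0.65,-0.3,9.1,0,4,0.65,-0.5,11.3,0,5,0.65,-0.7,13.6,0,6,0.65,-1.3,18.1,0,8,0.65,-2.4,24.8,0,11,0.65,-3.9,31.4,0,14,0.65,-5.7,38,0,17,0.65,-7.8,44.5,0,20,0.65,-10.3,50.8,0,23,0.65,-13.2,57,0,26,0.65,-16.3,63,0,29,0.65,-19.8,68.9,0,32,0.65,-23.5,74.6,0,35,0.65,-27.6,80,0,38,0.65,-31.9,85.3,0,41,0.65,-36.5,90.3,0,44,0.65,-41.3,95.1,0,47,0.65,-46.4,99.6,0,50]

```text
time: 5.88
tool_pos: [493.2, 171.6, 62.4]
tcp_rot: [-3.14, -0.001, 2.185]
contact_force: [-2.4, 0.3, 0.5]
grip_width: 32.0
```

```bash
python3 - <<'E'
from h import *
o=sensors.get_obs();print(o["time"],o["tool_pos"],np.degrees(o["tcp_rot"]),o["contact_force"],o["joint_positions"])
im=imaging.capture("side")
cv2.imwrite("pics/side2.png",cv2.resize(im[140:310,180:390],None,fx=3,fy=3,interpolation=2))
E
```

```text
5.875 [493.24002236 171.62418463  62.36410622] [-1.79901519e+02 -5.22986659e-02  1.25212136e+02] [-2.37019784  0.25221354  0.49005586] [ 1.87957847e-01  5.29991120e-01  1.73735705e+00  1.55859837e-04
  8.76186960e-01 -4.26710529e-01]
```

View pics/side2.png

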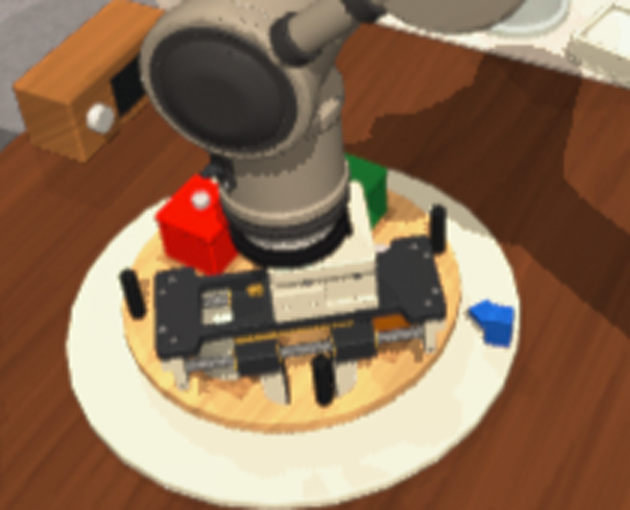

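The side view shows the peg between the fingertips, with the disc turning and the containers undisturbed. The push force is about 2.4 N, so I'll continue along the arc.

Call:
arm_command:
  increments: [0.65,-0.1,4.5,0,2,0.65,-0.5,11.3,0,5,0.65,-1.3,18.1,0,8,0.65,-2.4,24.8,0,11,0.65,-3.9,31.4,0,14,0.65,-5.7,38,0,17,0.65,-7.8,44.5,0,20,0.65,-10.3,50.8,0,23,0.65,-13.2,57,0,26,0.65,-16.3,63,0,29,0.65,-19.8,68.9,0,32,0.65,-23.5,74.6,0,35,0.65,-27.6,80,0,38,0.65,-31.9,85.3,0,41,0.65,-36.5,90.3,0,44,0.65,-41.3,95.1,0,47,0.65,-46.4,99.6,0,50,0.65,-51.8,103.8,0,53,0.65,-55.4,106.5,0,55,0.65,-57.3,107.8,0,56]

```text
time: 8.43
tool_pos: [614.9, 187.1, 62.5]
tcp_rot: [-3.141, 0.0, 1.21]
contact_force: [-1.5, 0.6, -0.0]
grip_width: 32.3
```

```bash
cat > m.py <<'E'
from h import *
import sys
o=sensors.get_obs();print(o["time"],o["tool_pos"],np.degrees(o["tcp_rot"][2]),o["contact_force"])
ims={}
for n,z in(("top",92),("side",66)):
    im=ims[n]=imaging.capture(n);h=cv2.cvtColor(im,cv2.COLOR_BGR2HSV);H,S,V=h[...,0],h[...,1],h[...,2]
    roi=(220,115,365,262) if n=="top" else (200,180,360,310)
    for nm,m in (("green",(H>45)&(H<80)&(S>120)),("red",((H<8)|(H>172))&(S>150)&(V>90)),("blue",(H>95)&(H<125)&(S>120))):
        for c,a,b in blobs(m,roi,30): q=bp(n,*c,46 if nm=="blue" else z)-[569,65];print(n,nm,c.round(1),a,b,q.round(1),np.degrees(np.arctan2(*q[::-1])).round(1))
a=cv2.resize(ims["top"][112:267,212:372],None,fx=2.5,fy=2.5,interpolation=2);b=cv2.resize(ims["side"][155:310,200:360],None,fx=2.5,fy=2.5,interpolation=2)
cv2.imwrite(f"pics/{sys.argv[1]}.png",np.hstack([a,b])[:,:800])
E
python3 m.py m3
```

```text
8.425 [614.91068639 187.0570114   62.46119664] 69.30815300980721 [-1.54368923  0.62969886 -0.02784471]
top green [305.8 212.9] 418 [292 199  28  29] [-71.6 -39.8] -150.9
top red [318.  168.4] 448 [305 154  27  29] [ 40.1 -73. ] -61.2
top blue [305.2 248.7] 57 [302 244   7  11] [-162.2  -34.9] -167.9
side green [310.6 224.6] 647 [299 209  24  31] [-71.6 -38.7] -151.6
side red [276.2 202.9] 627 [264 188  24  30] [ 44.5 -72.7] -58.5
side blue [344.4 246.7] 143 [337 240  14  15] [-167.7  -23.3] -172.1
```

View pics/m3.png

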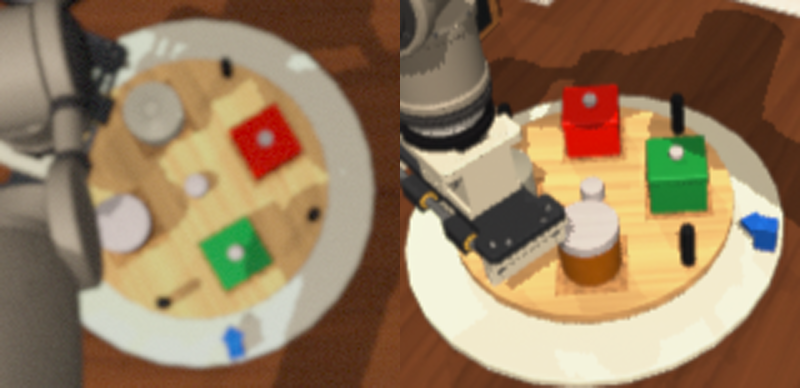

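Green is at −151° and the pointer near −168°, so about 17° remains. I'll creep on, then refine the pointer direction with a small silhouette model.

Call:
arm_command:
  increments: [0.65,-0.1,2.3,0,1,0.65,-0.1,4.5,0,2,0.65,-0.3,9.1,0,4,0.65,-0.7,13.6,0,6,0.65,-1.3,18.1,0,8,0.65,-2,22.6,0,10,0.65,-2.6,25.9,0,11.5,0.65,-3.1,28.1,0,12.5,0.65,-3.6,30.3,0,13.5,0.65,-3.9,31.4,0,14,0.65,-4.1,32.5,0,14.5,0.65,-4.1,32.5,0,14.5]

```text
time: 10.02
tool_pos: [644.1, 171.6, 62.8]
tcp_rot: [3.141, 0.0, 0.957]
contact_force: [0.1, 0.5, 0.4]
grip_width: 32.3
```

```bash
cat >> m.py <<'E'
# model fit: pointer silhouette and caddy silhouette/top, each view
from scipy.optimize import minimize
def sil(n,poly,zs,t,c):
    R=np.array([[np.cos(t),-np.sin(t)],[np.sin(t),np.cos(t)]])
    P=np.array([proj(n,[*(c+R@p),z]) for p in poly for z in zs],np.float32)
    img=np.zeros((400*8,640*8),np.uint8);hl=cv2.convexHull((P*8+4).astype(np.int32));cv2.fillConvexPoly(img,hl,1);
    m=cv2.moments(img,True);return np.array([m["m10"]/m["m00"],m["m01"]/m["m00"]])/8-.5
arrow=[(152.5,0),(166,9.5),(187.5,9.5),(187.5,-9.5),(166,-9.5)];sq=[(55,29),(113,29),(113,-29),(55,-29)]
for n in ims:
    h=cv2.cvtColor(ims[n],cv2.COLOR_BGR2HSV);H,S,V=h[...,0],h[...,1],h[...,2];roi=(200,115,365,310)
    # axis in this view: base plate outline from the first picture (top); red+green jointly otherwise
    out={}
    def err(x,col,poly,zs):
        m=max(blobs(col,roi,30),key=lambda b:b[1])[0]
        return m-sil(n,poly,zs,x[2],x[:2])
    g=(H>45)&(H<80)&(S>120);r=((H<8)|(H>172))&(S>150)&(V>90);b=(H>95)&(H<125)&(S>120)
    from scipy.optimize import least_squares
    f=lambda x:np.r_[err(x,g,sq,(40,92)),err([x[0],x[1],x[2]+np.pi/2],r,sq,(40,92)),err([x[0],x[1],x[3]],b,arrow,(12,46))]
    s=least_squares(f,[569,65,np.radians(-166),np.radians(-168)],diff_step=2e-3)
    print(n,"axis",s.x[:2].round(1),"green",np.degrees(s.x[2]).round(1),"ptr",np.degrees(s.x[3]).round(1),"res px",s.fun.round(2))
E
python3 m.py m4
```

```text
10.025 [644.12215543 171.58025255  62.75667202] 54.835229118455686 [0.11481118 0.46106552 0.38414765]
top green [298.1 216.3] 426 [286 204  25  26] [-79.6 -20.3] -165.7
top red [321.5 176.1] 449 [309 163  26  27] [ 20.1 -81.2] -76.1
top blue [305.3 248.7] 60 [302 244   7  11] [-162.3  -35. ] -167.8
side green [309.4 230.9] 697 [296 215  28  32] [-78.3 -18.8] -166.5
side red [284.5 203.2] 670 [271 188  27  31] [ 24.4 -80.7] -73.2
side blue [344.4 246.7] 143 [337 240  14  15] [-167.7  -23.3] -172.1
top axis [573.2  65.2] green -166.6 ptr -168.2 res px [ 0.36  0.66 -0.14  0.26 -0.17 -0.86]
side axis [572.6  65.3] green -166.2 ptr -167.5 res px [ 0.19  0.32 -0.05  0.11 -0.32 -0.06]
```

Both views agree: green is at about −166.4° and the pointer at −167.9°. I'll nudge about 1.5° more.

Call:
arm_command:
  increments: [0.65,0,0.8,0,0.4,0.65,0,1.6,0,0.8,0.65,0,2.4,0,1.1,0.65,-0.1,3.2,0,1.4,0.65,-0.1,3.7,0,1.6,0.65,-0.1,3.7,0,1.6]

```text
time: 10.88
tool_pos: [647.1, 169.5, 62.7]
tcp_rot: [3.141, -0.0, 0.929]
contact_force: [-0.4, 0.2, -0.1]
grip_width: 32.3
```

```bash
python3 m.py m5
```

```text
10.875 [647.06085368 169.48780028  62.72614197] 53.23850301763633 [-0.39971761  0.20815848 -0.07181981]
top green [297.2 216.4] 431 [285 204  25  26] [-79.9 -18. ] -167.3
top red [321.6 177. ] 452 [309 164  26  27] [ 17.9 -81.4] -77.6
top blue [305.2 248.7] 57 [302 244   7  11] [-162.2  -34.9] -167.9
side green [309.2 231.6] 708 [295 215  29  33] [-78.8 -16.6] -168.1
side red [285.4 203.2] 674 [272 188  27  31] [ 22.  -81.6] -74.9
side blue [344.4 246.7] 143 [337 240  14  15] [-167.7  -23.3] -172.1
top axis [573.5  64.8] green -168.5 ptr -168.4 res px [ 0.26  0.61 -0.41  0.28 -0.26 -0.83]
side axis [572.4  65.9] green -167.8 ptr -167.3 res px [ 0.29  0.1   0.04 -0.15 -0.31 -0.04]
```

Both views now agree within half a degree. I'll centre the fingers off the peg (8 mm back), lift straight up, and move aside for a final check.

Call:
arm_command:
  increments: [0.65,0,-2,0,0,0.65,0,-4,0,0,0.65,0,-6,0,0,0.65,0,-8,0,0,0.65,0,-8,0,0,0.65,0,-8,-8,0,0.65,0,-8,-16,0,0.65,0,-8,-24,0,0.65,0,-8,-35,0,0.65,0,-8,-55,0,0.65,0,-8,-80,0,0.65,0,-8,-110,0,0.65,0,-8,-140,0,0.65,0,-8,-160,0,0.65,-20,-48,-165,0,0.65,-50,-78,-165,0,0.65,-80,-108,-165,0,0.65,-110,-138,-165,0,0.65,-140,-158,-165,0,0.65,-140,-158,-165,0]

```text
time: 13.48
tool_pos: [434.8, 151.6, 228.8]
tcp_rot: [3.141, -0.0, 0.929]
contact_force: [0.3, -0.2, 0.3]
grip_width: 31.8
```

```bash
python3 m.py m6
```

```text
13.475 [434.84672415 151.60491275 228.75172542] 53.241968082616516 [ 0.2836699  -0.214459    0.33055344]
top green [297.3 216.5] 406 [285 204  25  25] [-80.  -18.4] -167.0
top red [321.6 177.1] 457 [309 164  26  27] [ 17.7 -81.4] -77.8
top blue [305.3 248.7] 58 [302 244   7  11] [-162.1  -35. ] -167.8
side green [307.7 234.1] 563 [295 215  28  33] [-79.   -7.7] -174.4
side red [283.7 204.4] 568 [272 188  25  32] [ 23.9 -75.8] -72.5
side blue [344.4 246.7] 143 [337 240  14  15] [-167.7  -23.3] -172.1
top axis [573.2  65.3] green -168.2 ptr -168.2 res px [ 0.48  0.58 -0.22  0.36 -0.22 -0.98]
side axis [572.5  72.7] green -167.9 ptr -165.1 res px [ 0.04  0.64 -0.42 -0.61  0.41  0.02]
```

View pics/m6.png

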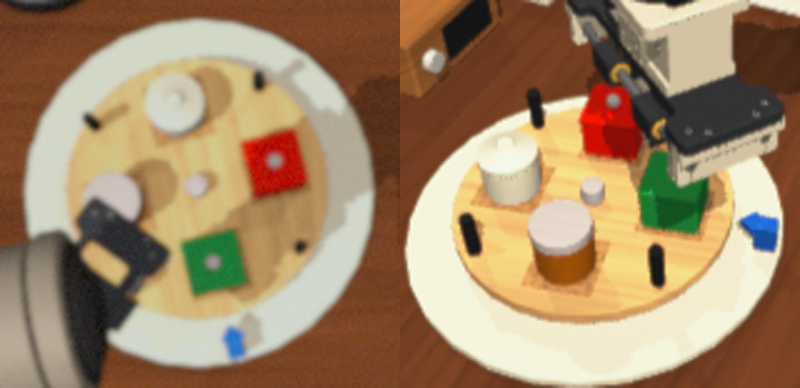

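The final picture shows green at crop (213,261), in line with the pointer at (234,341). All four containers stand on their pads, and the hand is clear at z = 229 mm. I'll check that the surrounding items haven't moved, then hand in.

```bash
python3 - <<'E'
from h import *
a=cv2.imread("pics/top0.png");b=imaging.capture("top")
for nm,(x0,y0,x1,y1) in dict(mugs=(100,140,186,275),tumbler=(186,240,225,280),right=(440,130,525,268)).items():
    f=lambda i:cv2.Canny(cv2.cvtColor(i[y0:y1,x0:x1],6),60,150).astype(float)
    print(nm,cv2.phaseCorrelate(f(a),f(b)))
print(ticket.close_job())
E
```

```text
mugs ((0.04883358326498666, 0.47922074221499145), 0.5076570413807503)
tumbler ((11.21399896833948, -15.675719757723847), 0.25234509998461047)
right ((-0.1269664098888157, -0.15733772873176122), 0.6434308161592716)
the job is handed in; nothing more can be done
None
```

The green caddy now stands at the blue pointer and the job is handed in, but my check that the tumbler hadn't moved was inconclusive. I held the front peg loosely between the part-open fingertips and pushed the carousel about 118° clockwise. The push readings were 2.4 N or less. I then backed off the peg, lifted straight up and moved the hand away.

**Caddy alignment:** After I let go, the top camera put both green and the pointer at −168.2°. In the last check before withdrawing, the side camera put them at −167.8° and −167.3°. Its final reading (−167.9° and −165.1°) is unreliable because the hand partly hid the green and red caddies.

**Carousel:** The top view shows green and red in the same place before and after the hand left, so the disc was at rest. All four containers were standing on their pads in the last picture. The clock was at about 13.5 s, well under the 67 s limit.

**Surroundings:** Comparing the first and last top pictures, the mugs, ice bucket and dish had moved less than half a pixel. For the tumbler, the same comparison gave a large shift with a weak match (0.25). I think the arm or its shadow over that corner caused this. The fingers stayed more than 60 mm above the sideboard on the carousel's rim, the gripper body passed above the tumbler's height, and no force reading pointed to a touch. I handed in within the same script, so I did not confirm this with another picture.

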